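Press a glass blank flush into a grinding jig and clamp it

TASK

Load the steel grinding jig: swing its clamp lever open, well clear of the pocket, lay the oblong glass blank from the grey board in the pocket, press it down until it sits level and flush with the jig's rim, and then swing the lever fully shut over it. Leave everything else where it is.

Things in the scene. Friction and masses are not known exactly. Their poses are not given: they have to be found in the camera images.
- jig: Dark steel jig fixed to the bench: block 130 (x) x 110 (y) x 40 mm high, origin at the centre of its underside, z up. Centred in its top (the rim, at 40 mm) is an oblong pocket 69 (x) x 51 (y) mm with an aluminium ejector plate as floor. Through the middle of both long walls a finger slot 36 mm wide (x) runs out to the block's +y and -y edges, its floor at 25.5 mm.
- seat (a point): Point fixed in the jig, on the centre line of the pocket 26 mm above the bench: where the underside of the blank's centre lies when the blank is pressed fully home, its top then flush with the rim. Axes as the jig.
- ejector (a joint): Travel (m) of the pocket's floor plate: 0 is up (top 35 mm above the bench, a blank laid on it stands 9 mm proud of the rim), 0.009 is fully down (top at 26 mm, the blank flush). No spring: about 8 N of friction holds it; it is pushed down by pressing on the blank and stays where it is left. Starts at 0 to 0.002.
- lever (a joint): Angle (rad) of the clamp lever, a level steel arm 16 mm wide, 8 mm thick, on an upright hinge. Its underside, 43.5 mm above the bench, passes 3.5 mm over a flush blank but strikes a proud one. 0 is shut: arm along the jig's +x, over the pocket. Opens anticlockwise from above (to the jig's +y), at most 1.7. Light friction (0.12 N m), stays where left. Starts at 0 to 0.5.
- lever_hinge (a point): Point on the lever's hinge axis, at x = -50, y = 0 mm of the jig, 43.5 mm above the bench.
- lever_knob (a point): Middle of the free part of the lever's knob, an upright black round pin 16 mm in diameter and 35 mm high standing on the arm's end, 110 mm from the hinge axis; the point is 69.5 mm above the bench, the pin's foot at 51.5 and its top at 86.5 mm.
- board: Grey painted stock board fixed on the bench, 260 (x) x 290 (y) x 8 mm thick, origin at the centre of its underside. The three blanks, pebble, tin and cork stand on it.
- blank: The oblong blank: dark green glass slab, 64 (x) x 46 (y) x 14 mm thick, about 100 g, lying flat; origin at the centre of its underside. Its neighbours stand off its short ends; the long sides are free for fingers.
- blank_square: Square blank of the same glass, 46 x 46 x 14 mm, does not belong in the jig; origin at the centre of its underside.
- blank_round: Round blank of the same glass, 58 mm in diameter, 14 mm thick, does not belong in the jig; origin at the centre of its underside.
- pebble: Grey pebble, 30 mm across, 21 mm high; origin at its underside.
- tin: Small brass tin with a pale lid, 36 mm in diameter, 34 mm high; origin at its underside.
- cork: Cork stopper, 32 mm across at the top, 26 mm high; origin at its underside.
- flask: White plastic flask standing between the board and the jig, 50 mm in diameter, 165 mm high; origin at its underside.
- brush_pot: White ceramic pot of brushes at the back of the bench's middle, 76 mm across, 100 mm high, brushes up to 220 mm; origin at its underside.
- offcut: Marble offcut lying beside the jig's -y side, 50 x 30 x 18 mm; origin at its underside.
- spatula: Spatula with an orange handle lying on the bench nearest the robot, 120 mm long, under 40 mm high; lies along its x.
Mind the look-alikes: they are no part of the job. Leave any orange or yellow look-alike of the blank alone. What is shaped like the jig but green or yellow is not meant.

How it is judged:
By the outcome, as a careful person would: the job done as asked, in the order asked, and still so for the second after the job is handed in, with the robot touching nothing.
It also fails if it takes over 72 s, if anything falls off the work surface, if the arm or the gripper's body presses on something with over 40 N, if the wrist force passes 120 N, or if a joint passes its speed limit or range.

ROBOT

A 6-joint arm with a two-finger parallel gripper is mounted at the origin on the work surface. World frame = base frame: x ahead of the robot, y to its left, z up, the work surface at z = 0. Lengths are in mm, angles in rad, forces in N, time in s.
With the tool pointing down it reaches from about 275 to 1000 mm from the base axis. Payload 8.4 kg.
Tool frame: the origin (TCP) lies at the very end of the fingers, on their centre line; the grasp point (between the pads) lies 19 mm behind it; z points along the fingers, y is the line along which they close (so a half turn about z gives the same grasp; the last joint's range is limited). The gripper opens to 85 mm and grips with 20 to 120 N. Pads are 22 mm wide; open, the fingers measure 114 mm over their backs; the gripper's body (76 mm by 85 mm) begins 54 mm behind the grasp point. The pads swing forward as they close: fully open they stand 13 mm farther back than shut.
Start: joints at [-1.301, 0.353, 1.633, -0, 1.155, -0.002], TCP at [167.789, -602.058, 206.981] pointing down, gripper open.
Joint ranges: [-2.63, 2.63], [-0.92, 2.1], [0.06, 2.66], [-1.3, 4.44], [0, 2.69], [-3.02, 3.02]. Speed limits (rad/s): [2.22, 2.22, 2.79, 3.14, 3.14, 3.14].

INTERFACE

Orientations are given as [roll, pitch, yaw] about the fixed x, y, z axes, in that order (R = Rz(yaw) Ry(pitch) Rx(roll)).
In Python, from rig import telemetry, imaging, r gives the robot as it stands. The module is installed in compiled form; this text tells all that it offers.
- The arm moves only by the tool step_arm, never from a script. Its argument "moves" is a list of rows, each a list of 3 entries, a list of its own where there are three numbers: the turn, a rotation vector about the tool's x, y, z scaled (see below), then the shift along the tool's x, y, z scaled (see below), then the opening, from -1 (shut) to 1 (fully open). A call has 1 to 8 rows; each row is the pose to reach, as a shift and turn from the pose commanded when the call began, along the tool's axes at that moment; what a row does not reach only later rows make up. The controller multiplies each number of a shift by 200 mm and each number of a turn by 45 degrees. A row lasts 1/10 s, in which the tool goes at most 50 mm and 8.59 degrees, less where a joint would pass 70% of its speed; a pose out of reach is approached as far as the arm can. A call with a number of a shift or a turn outside -1 to 1 is refused whole. A call with a gripper value outside its range is refused whole. The fingers move at their own pace and stop on an object; "squeeze" is the grip in N (left out, the last holds). Time passes only in rows, so rows that repeat a pose let the fingers close. It gives the time, the measured TCP pose, the force, the opening and the grip force at its end, in the units of the state.
- telemetry.sense(): the state, without advancing time (a new reading comes with each control period).
- imaging.grab_frame(name): name is "scene" or "top"; returns the picture (400x640x3 uint8, red, green, blue); there is no depth.
- imaging.calibration(name): a dict with "fx", "fy", "cx", "cy" (pixels), "cam_to_world" (4x4, takes a point from camera to world coordinates). Camera axes: x right, y up, looking along -z (the intrinsics and any distortion apply to the point x, -y, -z); pixel columns grow to the right and rows downward; lengths in mm; the calibration is good to about 2 mm. A picture is of the moment at which its call begins. calibration takes no time and is no camera call.
- r.sign_off(): hands the job in; it is judged then, once.
Trained networks look in the newest picture that a camera, given by its name, has taken for a name from the list of things; names that differ only in an ending like _2 or _b are one class to them, and where a whole thing is asked for, a point or a joint stands for the part that bears it (a point fixed in the world has none). Each returns a list of dicts, best first, with "conf" (0 to 1); they miss things now and then, are a little off and sometimes report something else, mostly with a low value. They report only what shows in the picture. A call takes as long as a camera call. They do not tell look-alikes from the thing itself.
- imaging.recognise(camera, name): "extent" ([left, top, width, height] in pixels, round what is visible of it).
- imaging.mark_of(camera, name): "xy" ([column, row] in pixels: a listed point, or the origin of a listed thing).
The state is a dict: "clock": time; "qpos": joint angles; "qvel": joint speeds; "joint_efforts": joint torques, N m; "eef_pos": TCP position; "tcp_rot": TCP orientation; "contact_force": force on the tool from outside, world axes, zero at the start; "wrist_torque": the same for the moment, N m; "opening": opening from 0.0 (shut) to 1.0 (fully open); "grasp_force": force on a finger pad.
Only numpy, scipy, OpenCV 4.12 (cv2) and the standard library are available. Lean on these libraries where they do the work, as an engineer would, in place of code of your own. Each camera call takes 0.05 s, during which the arm holds its last target. There are 200 camera calls.

## Working session

There is one attempt and no reset: what is moved stays moved. The work goes in short steps, Python scripts to look and compute and a tool call to move; the robot and the scene stay as the last step left them, time stands still between calls to the robot, and variables do not carry over. Pictures are saved under pics/ and viewed, at most 10 in all, crops included, and the job is handed in when it is done.

Besides the shell and the picture viewer there is one more tool, called after "Emit:" as name(argument=value, ...), one argument or row to a line, values as JSON. step_arm: Moves the arm, as the interface text tells. Its arguments: {"type":"object","properties":{"moves":{"type":"array"},"squeeze":{"type":"number"}},"required":["moves"]}

```bash
mkdir -p pics; cat > h.py <<'E'
import numpy as np, cv2
from rig import telemetry, imaging, r
def ray(cam,uv):
    c=imaging.calibration(cam);M=np.array(c["cam_to_world"])
    d=np.array([(uv[0]-c["cx"])/c["fx"],-(uv[1]-c["cy"])/c["fy"],-1.])
    return M[:3,3],M[:3,:3]@d
def onz(cam,uv,z):
    o,d=ray(cam,uv);return o+d*(z-o[2])/d[2]
def proj(cam,P):
    c=imaging.calibration(cam);M=np.linalg.inv(np.array(c["cam_to_world"]))
    p=M[:3,:3]@np.array(P,float)+M[:3,3]
    return np.array([c["cx"]+c["fx"]*p[0]/-p[2],c["cy"]-c["fy"]*p[1]/-p[2]])
def save(cam,name):
    im=imaging.grab_frame(cam);cv2.imwrite("pics/"+name,im[:,:,::-1]);return im
E
python3 - <<'E'
from h import *
for c in("top","scene"):
    save(c,c+"0.png");k=imaging.calibration(c);print({a:(np.round(b,3).tolist() if a=="cam_to_world" else b) for a,b in k.items()})
    for n,z in(("jig",0),("seat",26),("lever_hinge",43.5),("lever_knob",69.5),("board",0),("blank",8),("blank_square",8),("flask",0)):
        for m in imaging.mark_of(c,n)[:3]: print(c,n,round(m["conf"],2),np.round(m["xy"],1),np.round(onz(c,m["xy"],z),1))
print(telemetry.sense())
E
```

```text
{'fx': 513.2604568004537, 'fy': 513.2604568004537, 'cx': 324.6286461962952, 'cy': 199.03324990924546, 'cam_to_world': [[-0.018, 0.982, -0.186, 245.388], [-1.0, -0.016, 0.011, 19.056], [0.008, 0.186, 0.983, 1420.64], [0.0, 0.0, 0.0, 1.0]]}
top jig 0.95 [413.2 205. ] [ 492.6 -246.5    0. ]
top jig 0.9 [474.  155.5] [ 633.9 -428.5    0. ]
top jig 0.71 [326.2 208. ] [488.   -1.5   0. ]
top seat 0.65 [474.8 154.6] [ 629.4 -422.7   26. ]
top seat 0.6 [414.8 202.2] [ 495.8 -246.5   26. ]
top seat 0.58 [480.9 255. ] [ 347.2 -418.9   26. ]
top lever_hinge 0.93 [480.5 271.3] [ 302.7 -409.1   43.5]
top lever_hinge 0.84 [473.7 165.5] [ 593.4 -411.9   43.5]
top lever_hinge 0.71 [410.7 212.4] [ 464.7 -230.6   43.5]
top lever_knob 0.96 [486.5 230.2] [ 409.4 -425.1   69.5]
top lever_knob 0.87 [480.9 129. ] [ 690.1 -431.1   69.5]
top lever_knob 0.81 [410.1 175.1] [ 562.8 -229.2   69.5]
top board 0.94 [239.2 198.8] [518.3 242.8   0. ]
top blank 0.78 [216. 225.] [443.9 304.7   8. ]
top blank 0.69 [226.9 287.2] [273.5 271.6   8. ]
top blank 0.63 [155.9 247.3] [384.9 468.    8. ]
top blank_square 0.69 [2
[... 1404 characters left out ...]
  0. ]
{'clock': 0.9, 'qpos': array([-1.30137782e+00,  3.52970666e-01,  1.63336316e+00,  2.85350404e-05,
        1.15520124e+00, -2.39526746e-03]), 'qvel': array([ 0.00052837,  0.00185853, -0.0006803 , -0.00033714,  0.0007385 ,
        0.00027341]), 'joint_efforts': array([ 1.48989398e-03, -6.05153060e+01, -3.42445886e+01,  4.10929488e-04,
        1.04055260e-03,  1.14179556e-05]), 'eef_pos': array([ 167.81870334, -602.07618852,  207.01509065]), 'tcp_rot': array([ 3.14153501e+00, -2.59687014e-05,  2.71802259e-01]), 'contact_force': array([-1.16353079,  0.37538876, -0.02814112]), 'wrist_torque': array([ 0.06501759, -0.04790447, -0.04244797]), 'grasp_force': 0.0, 'opening': 1.0013335030394914}
```

View pics/top0.png

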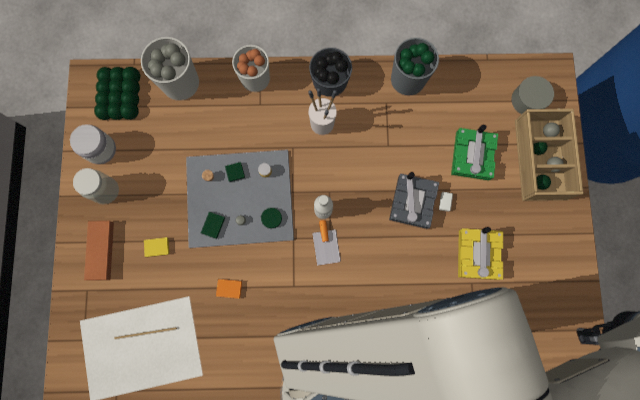

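View pics/scene0.png

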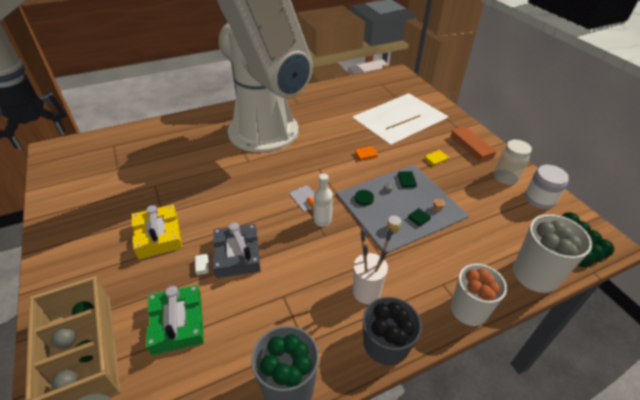

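Top: the steel jig is at about (413,203), the lever's knob at (410,176), the oblong blank at (213,225), the square at (235,172) and the round one at (271,217). Next I'll look at crops so I can segment them.

```bash
python3 - <<'E'
from h import *
t=cv2.imread("pics/top0.png");s=cv2.imread("pics/scene0.png")
f=lambda im,x,y,w,h:cv2.resize(im[y:y+h,x:x+w],(400,300),interpolation=cv2.INTER_CUBIC)
cv2.imwrite("pics/crop.png",np.vstack([np.hstack([f(t,375,163,80,60),f(t,185,190,80,60)]),np.hstack([f(s,195,215,80,60),f(s,370,155,80,60)])]))
def g(im,x,y):print(im[y,x,::-1])
for p in((213,225),(205,240),(395,215),(413,225),(385,222),(416,208),(400,185)):g(t,*p)
for p in((407,179),(215,250),(236,265),(255,265)):g(s,*p)
E
```

```text
[25 59 37]
[122 123 125]
[166 161 163]
[62 55 50]
[152 114  80]
[124 121 120]
[83 85 88]
[11 51 27]
[78 76 75]
[48 49 52]
[46 47 50]
```

View pics/crop.png

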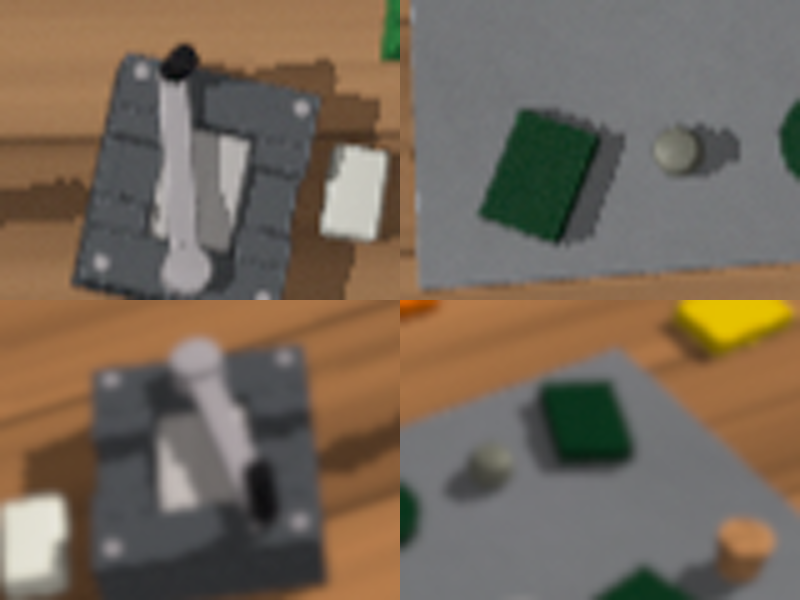

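```bash
cat >> h.py <<'E'
from scipy.optimize import minimize
def box(x,y,a,L,W,z0,z1):
    c,s=np.cos(a),np.sin(a);R=np.array([[c,-s],[s,c]])
    return [[*(R@[i*L/2,j*W/2]+[x,y]),z] for i in(1,-1) for j in(1,-1) for z in(z0,z1)]
S=8
def fit(masks,p0,L,W,z0,z1):
    "masks: cam->(mask,care,(x,y,w,h)); fits box silhouettes; p=x,y,yaw"
    def cost(p):
        t=0
        for cam,(m,care,(x,y,w,h)) in masks.items():
            q=np.array([proj(cam,P) for P in box(p[0],p[1],p[2]/100,L,W,z0,z1)])
            q=((q-[x,y]+.5)*S*16-8).astype(np.int32)
            im=np.zeros((h*S,w*S),np.float32);cv2.fillConvexPoly(im,cv2.convexHull(q),1.,shift=4)
            im=cv2.resize(im,(w,h),interpolation=cv2.INTER_AREA)
            t+=(np.abs(im-m)*care).sum()/m.sum()
        return t
    best=min((minimize(cost,[p0[0],p0[1],y],method="Nelder-Mead",options=dict(initial_simplex=np.array([p0[0],p0[1],y])+[[0,0,0],[8,0,0],[0,8,0],[0,0,10]])) for y in p0[2]),key=lambda r:r.fun)
    return np.round(best.x,2),round(best.fun,3)
E
cat > est.py <<'E'
from h import *
im={c:cv2.imread(f"pics/{c}0.png")[:,:,::-1].astype(int) for c in("top","scene")}
def green(c,w):
    x,y,a,b=w;k=im[c][y:y+b,x:x+a];m=((k[...,1]-k[...,0]>14)&(k[...,1]-k[...,2]>8)).astype(np.float32)
    n,l,st,ce=cv2.connectedComponentsWithStats(m.astype(np.uint8));i=1+st[1:,4].argmax();return (l==i).astype(np.float32),np.ones((b,a),np.float32),w
def jig(c,w,off):
    x,y,a,b=w;k=im[c][y:y+b,x:x+a];m=((k.max(2)-k.min(2)<22)).astype(np.float32)
    n,l,st,ce=cv2.connectedComponentsWithStats(m.astype(np.uint8));i=1+st[1:,4].argmax();m=(l==i).astype(np.float32)
    care=np.ones((b,a),np.float32);u,v,p,q=off;care[v-y:v-y+q,u-x:u-x+p]=0
    cv2.imwrite(f"pics/m_{c}.png",cv2.resize(m*(200)+50*care,None,fx=6,fy=6,interpolation=0));return m,care,w
B={"top":green("top",(193,203,40,42)),"scene":green("scene",(385,160,45,35))}
J={"top":jig("top",(382,165,58,70),(405,168,12,13)),"scene":jig("scene",(206,212,60,70),(228,218,16,14))}
for names in(("top","scene"),("top",),("scene",)):
    print(names,"blank",fit({n:B[n] for n in names},(441,310,(-60,-20,20)),64,46,8,22),"jig",fit({n:J[n] for n in names},(495,-246,(-35,-10)),130,110,0,40))
E
python3 est.py; cd pics; python3 -c "
import cv2,numpy as np
a,b=cv2.imread('m_top.png'),cv2.imread('m_scene.png');h=max(a.shape[0],b.shape[0]);cv2.imwrite('m.png',np.hstack([cv2.copyMakeBorder(i,0,h-i.shape[0],0,9,0) for i in(a,b)]))"
```

```text
[ WARN:0@0.866] global loadsave.cpp:1063 imwrite_ Unsupported depth image for selected encoder is fallbacked to CV_8U.
Traceback (most recent call last):
  File "est.py", line 14, in <module>
    print(names,"blank",fit({n:B[n] for n in names},(441,310,(-60,-20,20)),64,46,8,22),"jig",fit({n:J[n] for n in names},(495,-246,(-35,-10)),130,110,0,40))
                        ~~~^^^^^^^^^^^^^^^^^^^^^^^^^^^^^^^^^^^^^^^^^^^^^^^^^^^^^^^^^^^
  File "h.py", line 31, in fit
    best=min((minimize(cost,[p0[0],p0[1],y],method="Nelder-Mead",options=dict(initial_simplex=np.array([p0[0],p0[1],y])+[[0,0,0],[8,0,0],[0,8,0],[0,0,10]])) for y in p0[2]),key=lambda r:r.fun)
  File "h.py", line 31, in <genexpr>
    best=min((minimize(cost,[p0[0],p0[1],y],method="Nelder-Mead",options=dict(initial_simplex=np.array([p0[0],p0[1],y])+[[0,0,0],[8,0,0],[0,8,0],[0,0,10]])) for y in p0[2]),key=lambda r:r.fun)
              ~~~~~~~~^^^^^^^^^^^^^^^^^^^^^^^^^^^^^^^^^^^^^^^^^^^^^^^^^^^^^^^^^^^^^^^^^^^^^^^^^^^^^^^^^^^^^^^^^^^^^^^^^^^^^^^^^^^^^^^^^^^^^^^^^^^^^^^^^^^^^^
  File "h.py", line 25, in cost
    q=np.array([proj(cam,P) for P in box(p[0],p[1],p[2]/100,L,W,z0,z1)])
                ~~~~^^^^^^^
  File "h.py", line 10, in proj
    c=imaging.calibration(cam);M=np.linalg.inv(np.array(c["cam_to_world"]))
ValueError: time passes only in moves, steps and waits
```

View pics/m.png

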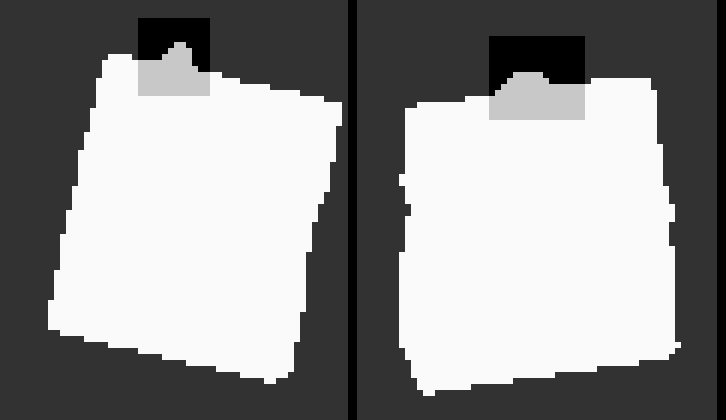

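The jig masks come out as clean quadrilaterals. The failure came from calling calibration too often, so I'll cache it.

```bash
python3 - <<'E'
s=open('h.py').read()
s=s.replace("def ray(","import functools\n@functools.cache\ndef cal(n): return imaging.calibration(n)\ndef ray(",1).replace("c=imaging.calibration(cam)","c=cal(cam)")
open('h.py','w').write(s)
E
python3 est.py 2>&1|grep -v WARN
```

```text
('top', 'scene') blank (array([443.4 , 313.32, -39.26]), np.float64(0.387)) jig (array([ 500.91, -245.21,  -25.52]), np.float64(0.107))
('top',) blank (array([443.76, 313.52, -36.17]), np.float64(0.099)) jig (array([ 501.45, -244.6 ,  -24.98]), np.float64(0.039))
('scene',) blank (array([440.47, 313.95, -50.48]), np.float64(0.254)) jig (array([ 498.38, -245.95,  -24.53]), np.float64(0.052))
```

```bash
for t in "7 3" "10 5"; do set -- $t; sed "s/>14)/>$1)/;s/>8)/>$2)/" est.py > e2.py; python3 e2.py 2>&1|grep -v WARN|sed 's/jig.*//'; done; python3 - <<'E'
from h import *
# lever angle from knob: top of knob & hinge, jig pose
c,s=np.cos(-.25),np.sin(-.25)
for cam in("top","scene"):
    print(cam,[(round(m["conf"],2),np.round(np.array([[c,s],[-s,c]])@(onz(cam,m["xy"],z)[:2]-[500.3,-245]),1)) for n,z in(("lever_hinge",43.5),("lever_knob",69.5)) if imaging.grab_frame(cam) is not None for m in imaging.mark_of(cam,n)[:4]])
E
```

```text
('top', 'scene') blank (array([443.56, 312.85, -36.53]), np.float64(0.142)) 
('top',) blank (array([443.77, 313.4 , -36.17]), np.float64(0.051)) 
('scene',) blank (array([443.52, 311.93, -39.47]), np.float64(0.076)) 
('top', 'scene') blank (array([443.55, 313.1 , -37.59]), np.float64(0.235)) 
('top',) blank (array([443.79, 313.23, -36.04]), np.float64(0.066)) 
('scene',) blank (array([439.7 , 314.36, -41.83]), np.float64(0.151)) 
top [(0.91, array([-46.7,  -6. ])), (0.78, array([ 134. , -139.6])), (0.67, array([-153.1, -212.4])), (0.79, array([58.2, 41. ])), (0.6, array([ 239.6, -140. ])), (0.58, array([ -41.3, -199.5]))]
scene [(0.92, array([ 116.8, -139.7])), (0.75, array([-61.1,   1.5])), (0.68, array([-155.5, -220.9])), (0.81, array([60.4, 29.7])), (0.72, array([ 227.5, -141.5])), (0.72, array([ -37.4, -187.6]))]
```

```bash
cat >> h.py <<'E'
def plan(*ways,base=None):
    "world waypoints (x,y,z,yaw) -> turn z, shift xyz in move units from present pose"
    s=telemetry.sense();p,w=(s["eef_pos"],s["tcp_rot"]) if base is None else base
    print("t",s["clock"],"pose",np.round(p,1),"rpy",np.round(w,3),"F",np.round(s["contact_force"],1),"op",round(s["opening"],3),"grip",round(s["grasp_force"],1))
    from scipy.spatial.transform import Rotation as R
    A=R.from_euler("xyz",w)
    for x,y,z,a in ways:
        print("turn",np.round((A.inv()*R.from_euler("xyz",[np.pi,0,a])).as_rotvec()/(np.pi/4),3),"shift",np.round(A.inv().apply(np.array([x,y,z])-p)/200,3))
H=np.array([451.8,-232.7])
def knob(th): return (*(H+110*np.array([np.cos(th-.25),np.sin(th-.25)])),th-.25)
E
python3 -c "
from h import *
x,y,a=knob(.32);plan((360,-415,200,.17),(x,y,150,a))"
```

```text
t 1.3 pose [ 167.8 -602.1  207. ] rpy [-3.142 -0.     0.272] F [-0.1  0.1  0.1] op 1.005 grip 0.0
turn [-0.   -0.    0.13] shift [ 1.177 -0.643  0.035]
turn [-0.    -0.     0.257] shift [ 2.403 -1.288  0.285]
```

Emit:
step_arm(
  moves=[
    [[0,0,0.12],[0.98,-0.54,0.02],0.05],
    [[0,0,0.12],[0.98,-0.54,0.02],0.05],
    [[0,0,0.12],[0.98,-0.54,0.02],0.05],
    [[0,0,0.12],[0.98,-0.54,0.02],0.05],
    [[0,0,0.12],[0.98,-0.54,0.02],0.05],
    [[0,0,0.12],[0.98,-0.54,0.02],0.05],
    [[0,0,0.12],[0.98,-0.54,0.02],0.05],
  ],
)

```text
clock: 2.0
eef_pos: [327.8, -445.4, 203.1]
tcp_rot: [3.141, 0.0, 0.179]
contact_force: [-0.3, -0.5, -0.7]
opening: 0.522
grasp_force: 0.0
```

```bash
python3 -c "
from h import *
x,y,a=knob(.32);plan((x,y,150,a))"
```

```text
t 2.0 pose [ 327.8 -445.4  203.1] rpy [3.141 0.    0.179] F [-0.3 -0.5 -0.7] op 0.522 grip 0.0
turn [0.001 0.    0.139] shift [ 1.346 -0.876  0.265]
```

Emit:
step_arm(
  moves=[
    [[0,0,0.14],[1.0,-0.65,0.1],0.05],
    [[0,0,0.14],[1.0,-0.65,0.1],0.05],
    [[0,0,0.14],[1.0,-0.65,0.1],0.05],
    [[0,0,0.14],[1.0,-0.65,0.1],0.05],
    [[0,0,0.14],[1.0,-0.65,0.1],0.05],
    [[0,0,0.14],[1.0,-0.65,0.1],0.05],
    [[0,0,0.14],[1.0,-0.65,0.1],0.05],
    [[0,0,0.14],[1.0,-0.65,0.1],0.05],
  ],
)

```text
clock: 2.8
eef_pos: [500.6, -283.5, 183.0]
tcp_rot: [3.141, 0.0, 0.066]
contact_force: [1.0, 0.8, -0.0]
opening: 0.525
grasp_force: 0.0
```

```bash
python3 -c "
from h import *
x,y,a=knob(.32);plan((x,y,130,a),(x,y,60,a))"
```

```text
t 2.8 pose [ 500.6 -283.5  183. ] rpy [3.141 0.    0.066] F [ 1.   0.8 -0. ] op 0.525 grip 0.0
turn [ 0.     0.001 -0.005] shift [ 0.324 -0.272  0.265]
turn [ 0.     0.001 -0.005] shift [ 0.324 -0.272  0.615]
```

Emit:
step_arm(
  moves=[
    [[0,0,0],[0.32,-0.27,0.2],0.05],
    [[0,0,0],[0.32,-0.27,0.2],0.05],
    [[0,0,0],[0.32,-0.27,0.25],0.05],
    [[0,0,0],[0.32,-0.27,0.4],0.05],
    [[0,0,0],[0.32,-0.27,0.5],0.05],
    [[0,0,0],[0.32,-0.27,0.58],0.05],
    [[0,0,0],[0.32,-0.27,0.61],0.05],
    [[0,0,0],[0.32,-0.27,0.61],0.05],
  ],
)

```text
clock: 3.6
eef_pos: [560.6, -225.0, 60.5]
tcp_rot: [-3.141, 0.001, 0.066]
contact_force: [0.1, -0.0, -1.0]
opening: 0.525
grasp_force: 0.0
```

```bash
python3 -c "
from h import *
plan(*[(*knob(t)[:2],60,knob(t)[2]) for t in (.42,.52,.62,.72,.82,.92,1.0,1.05)])"
```

```text
t 3.6 pose [ 560.6 -225.    60.5] rpy [-3.141e+00  1.000e-03  6.600e-02] F [ 0.1 -0.  -1. ] op 0.525 grip 0.0
turn [-0.001  0.002 -0.133] shift [ 0.002 -0.055  0.003]
turn [-0.001  0.002 -0.26 ] shift [-0.007 -0.109  0.003]
turn [-0.001  0.002 -0.387] shift [-0.02  -0.162  0.003]
turn [-0.001  0.002 -0.514] shift [-0.039 -0.214  0.003]
turn [-0.001  0.002 -0.642] shift [-0.064 -0.263  0.003]
turn [-0.001  0.001 -0.769] shift [-0.092 -0.31   0.003]
turn [-0.001  0.001 -0.871] shift [-0.119 -0.345  0.003]
turn [-0.001  0.001 -0.935] shift [-0.137 -0.366  0.003]
```

Emit:
step_arm(
  moves=[
    [[0,0,-0.13],[0,-0.055,0],0.05],
    [[0,0,-0.26],[-0.007,-0.11,0],0.05],
    [[0,0,-0.39],[-0.02,-0.162,0],0.05],
    [[0,0,-0.51],[-0.04,-0.214,0],0.05],
    [[0,0,-0.64],[-0.064,-0.263,0],0.05],
    [[0,0,-0.77],[-0.092,-0.31,0],0.05],
    [[0,0,-0.87],[-0.12,-0.345,0],0.05],
    [[0,0,-0.93],[-0.137,-0.366,0],0.05],
  ],
)

```text
clock: 4.4
eef_pos: [529.5, -153.1, 62.4]
tcp_rot: [3.14, -0.001, 0.801]
contact_force: [-0.3, 0.4, 1.1]
opening: 0.527
grasp_force: 0.0
```

```bash
python3 -c "
from h import *
plan(*[(*knob(t)[:2],60,knob(t)[2]) for t in (1.15,1.25,1.35,1.45,1.55,1.65,1.72,1.76)])"
```

```text
t 4.4 pose [ 529.5 -153.1   62.4] rpy [ 3.14e+00 -1.00e-03  8.01e-01] F [-0.3  0.4  1.1] op 0.527 grip 0.0
turn [ 0.002 -0.001 -0.126] shift [-0.009 -0.056  0.012]
turn [ 0.002 -0.001 -0.254] shift [-0.017 -0.111  0.012]
turn [ 0.002 -0.001 -0.381] shift [-0.031 -0.164  0.011]
turn [ 0.002 -0.001 -0.508] shift [-0.049 -0.216  0.011]
turn [ 0.002 -0.    -0.636] shift [-0.073 -0.265  0.011]
turn [ 0.002 -0.    -0.763] shift [-0.102 -0.312  0.011]
turn [ 0.002 -0.    -0.852] shift [-0.125 -0.343  0.011]
turn [ 0.002 -0.    -0.903] shift [-0.139 -0.36   0.011]
```

Emit:
step_arm(
  moves=[
    [[0,0,-0.13],[-0.009,-0.056,0.01],0.05],
    [[0,0,-0.25],[-0.017,-0.11,0.01],0.05],
    [[0,0,-0.38],[-0.031,-0.164,0.01],0.05],
    [[0,0,-0.51],[-0.049,-0.216,0.01],0.05],
    [[0,0,-0.64],[-0.073,-0.265,0.01],0.05],
    [[0,0,-0.76],[-0.102,-0.312,0.01],0.05],
    [[0,0,-0.85],[-0.125,-0.343,0.01],0.05],
    [[0,0,-0.88],[-0.132,-0.35,0.01],0.05],
  ],
)

```text
clock: 5.2
eef_pos: [460.7, -123.3, 60.1]
tcp_rot: [3.14, 0.0, 1.49]
contact_force: [-0.4, 0.1, 0.5]
opening: 0.525
grasp_force: 0.0
```

```bash
python3 -c "
from h import *
plan((476,-125,235,1.5),(460,60,235,2.0))"
```

```text
t 5.2 pose [ 460.7 -123.3   60.1] rpy [3.14 0.   1.49] F [-0.4  0.1  0.5] op 0.525 grip 0.0
turn [ 0.002  0.    -0.012] shift [-0.003  0.078 -0.875]
turn [ 0.002  0.001 -0.649] shift [ 0.913 -0.076 -0.875]
```

Emit:
step_arm(
  moves=[
    [[0,0,0],[0,0.04,0],0.05],
    [[0,0,0],[0,0.04,-0.25],0.05],
    [[0,0,0],[0,0.04,-0.5],1],
    [[0,0,0],[0,0.04,-0.75],1],
    [[0,0,0],[0,0.04,-0.88],1],
    [[0,0,0],[0,0.04,-0.88],1],
    [[0,0,-0.19],[0.25,0.0,-0.88],1],
    [[0,0,-0.38],[0.5,0.0,-0.88],1],
  ],
)

```text
clock: 6.0
eef_pos: [468.9, -23.7, 234.8]
tcp_rot: [3.141, 0.0, 1.788]
contact_force: [0.7, 0.4, 0.1]
opening: 1.002
grasp_force: 0.0
```

```bash
python3 -c "
from h import *
save('top','top1.png');print(knob(1.6),onz('top',imaging.mark_of('top','lever_knob')[0]['xy'],69.5),[ (round(m['conf'],2),m['xy']) for m in imaging.mark_of('top','lever_knob')])
t=cv2.imread('pics/top1.png');cv2.imwrite('pics/c1.png',cv2.resize(t[150:250,290:450],(640,400),interpolation=2))
plan((450,200,235,2.4))"
```

```text
(np.float64(475.8907355802346), np.float64(-125.3704306390675), 1.35) [ 689.82425905 -430.77126354   69.5       ] [(0.79, [480.8, 129.1]), (0.77, [411.2, 169.8]), (0.72, [484.1, 229.2])]
t 6.15 pose [469.4 -21.4 234.5] rpy [-3.141 -0.     1.791] F [ 0.1 -1.  -0.6] op 1.0 grip 0.0
turn [-0.    -0.001 -0.775] shift [ 1.102  0.147 -0.002]
```

View pics/c1.png

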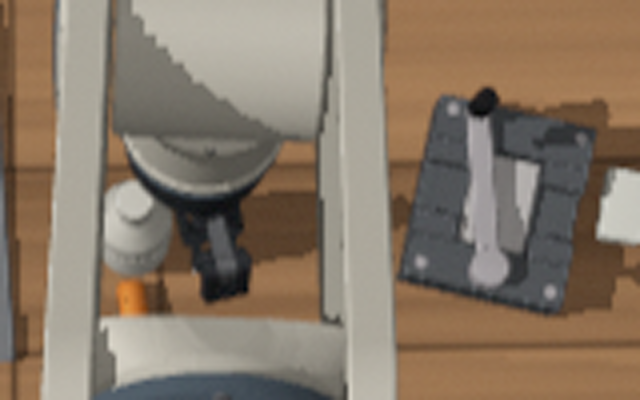

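The lever hasn't moved: its knob is still at top (411,175). I'll check where the gripper really was.

```bash
python3 -c "
from h import *
print(proj('top',(469,-22,235)),proj('scene',(469,-22,235)))
print(cal('top'))
for z in(51.5,69.5,86.5): print(z,proj('top',(561.5,-225,z)),proj('scene',(561.5,-225,z)))
for p in ((411.2,174),(409.5,178.5)): print([onz('top',p,z).round(1)[:2] for z in (51.5,69.5,86.5)])
save('scene','s1.png');t=cv2.imread('pics/s1.png');cv2.imwrite('pics/s1c.png',cv2.resize(t[130:290,190:430],(720,480),interpolation=2))
"
```

```text
[336.20294716 198.98416696] [310.72242968 153.85038489]
{'fx': 513.2604568004537, 'fy': 513.2604568004537, 'cx': 324.6286461962952, 'cy': 199.03324990924546, 'cam_to_world': array([[-1.77551442e-02,  9.82468841e-01, -1.85579445e-01,
         2.45387713e+02],
       [-9.99807770e-01, -1.59020210e-02,  1.14694326e-02,
         1.90564647e+01],
       [ 8.31727191e-03,  1.85747413e-01,  9.82562325e-01,
         1.42064002e+03],
       [ 0.00000000e+00,  0.00000000e+00,  0.00000000e+00,
         1.00000000e+00]])}
51.5 [407.45554283 177.0915107 ] [249.98534962 256.52477058]
69.5 [408.56546378 175.57670692] [249.17634058 251.85369901]
86.5 [409.63999095 174.11020804] [248.39314688 247.33168058]
[array([ 570. , -235.7]), array([ 565.8, -232.4]), array([ 561.7, -229.2])]
[array([ 557.5, -230.4]), array([ 553.4, -227.1]), array([ 549.5, -224. ])]
```

View pics/s1c.png

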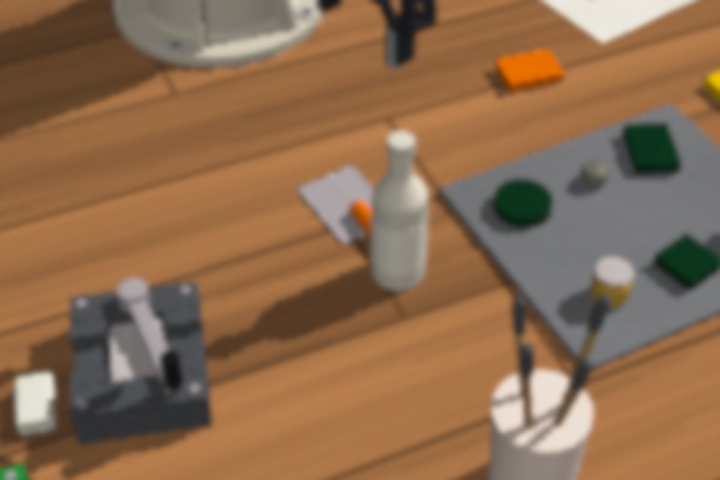

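```bash
python3 -c "
from h import *
s=telemetry.sense();p=s['eef_pos'];a=s['tcp_rot'][2];y=np.array([np.sin(a),-np.cos(a),0]);x=np.array([np.cos(a),np.sin(a),0])
print(p,s['tcp_rot'],s['qpos'])
for k in(-50,50): 
  for z in(0,13,40): print(k,z,proj('top',p+k*y+[0,0,z]).round(1),proj('scene',p+k*y+[0,0,z]).round(1))
t=cv2.imread('pics/top1.png');cv2.imwrite('pics/c2.png',np.vstack([cv2.resize(t[180:235,320:375],(440,440),interpolation=2)[:,:440],cv2.resize(cv2.imread('pics/s1.png')[120:140,280:335],(440,160),interpolation=2)]))
"
```

```text
[469.3141344  -22.78736608 234.51518262] [-3.14109709e+00  8.03647493e-05  1.78862046e+00] [-5.15453922e-02  7.90469870e-02  1.92075459e+00 -2.30160489e-04
  1.14224739e+00 -2.69273814e-01]
-50 0 [341.6 219.4] [298.5 144.1]
-50 13 [341.8 218.5] [298.4 139.9]
-50 40 [342.3 216.7] [298.1 130.7]
50 0 [331.5 178.7] [323.1 164.8]
50 13 [331.6 177.5] [323.2 160.4]
50 40 [331.9 174.8] [323.4 151.1]
```

View pics/c2.png

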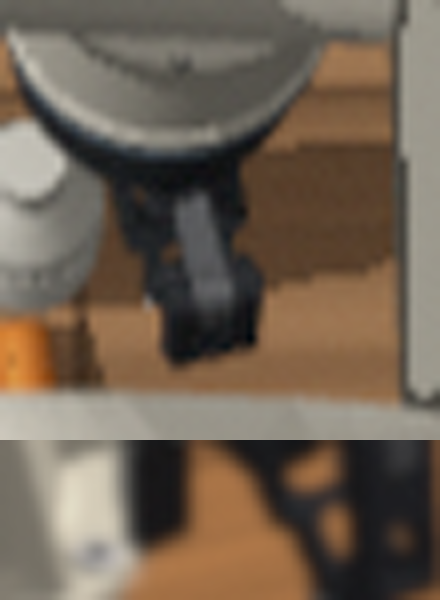

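Emit:
step_arm(
  moves=[
    [[0,0,-0.19],[0.25,0,0],-1],
    [[0,0,-0.38],[0.5,0,0],-1],
    [[0,0,-0.57],[0.75,0.05,0],-1],
    [[0,0,-0.76],[0.95,0.1,0],-1],
    [[0,0,-0.78],[0.95,0.1,0],-1],
    [[0,0,-0.78],[0.95,0.1,0],-1],
    [[0,0,-0.78],[0.95,0.1,0],-1],
    [[0,0,-0.78],[0.95,0.1,0],-1],
  ],
)

```text
clock: 7.0
eef_pos: [447.9, 164.6, 234.8]
tcp_rot: [-3.141, 0.0, 2.397]
contact_force: [0.9, -0.5, -0.7]
opening: 0.0
grasp_force: 0.0
```

```bash
python3 -c "
from h import *
s=telemetry.sense();p=s['eef_pos'];print(p,s['tcp_rot'],s['opening'])
A=save('scene','s2.png');B=save('top','t2.png')
def draw(cam,im,o,w,h,k):
  im=cv2.resize(im[o[1]:o[1]+h,o[0]:o[0]+w,::-1],None,fx=k,fy=k,interpolation=2)
  for z in(0,20,40):
    q=proj(cam,p+[0,0,z]);print(cam,z,q.round(1));cv2.circle(im,tuple(int(v) for v in (q-o+.5)*k),3,(0,0,255) if z==0 else (0,255,255),1)
  return im
q=proj('scene',p).astype(int);r_=proj('top',p).astype(int)
cv2.imwrite('pics/c3.png',np.hstack([draw('scene',A,q-[30,60],60,90,6),draw('top',B,r_-[30,45],60,90,6)]))
"
```

```text
[447.88858593 164.64654524 234.81700406] [-3.14112325e+00  8.45940004e-05  2.39667499e+00] 0.00015265137066306812
scene 0 [373.3 131.2]
scene 20 [374.1 124.7]
scene 40 [374.9 118. ]
top 0 [256.7 209.1]
top 20 [255.6 207.7]
top 40 [254.5 206.2]
```

View pics/c3.png

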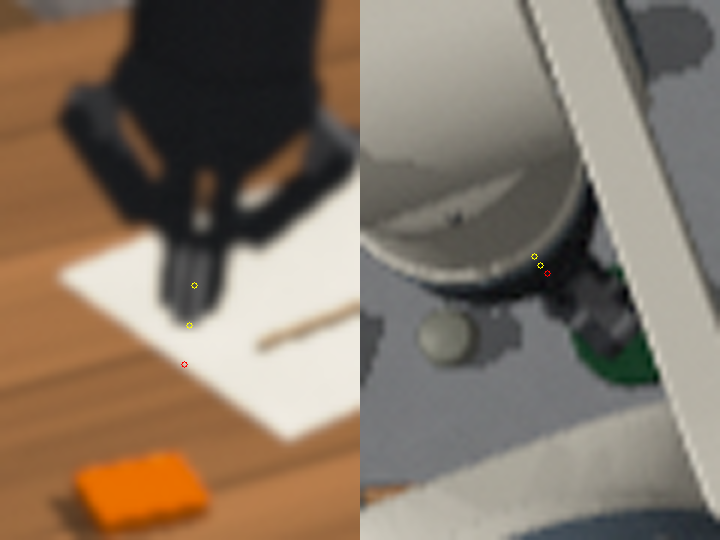

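In the scene view the shut fingertips sit about where a point 20 mm above the reported TCP would be. So the true tip may be offset, which would explain missing the knob. I'll measure it with a gentle touch on a free spot of the board.

```bash
python3 -c "
from h import *
for n in('tin','pebble','cork','blank_round'): print(n,[(round(m['conf'],2),onz('top',m['xy'],8).round()) for m in imaging.mark_of('top',n)[:2]],[(round(m['conf'],2),onz('scene',m['xy'],8).round()) for m in imaging.mark_of('scene',n)[:2]])
plan((525,210,60,2.4),(525,210,15,2.4))"
```

```text
tin [] [(0.68, array([594., 167.,   8.])), (0.2, array([470., 149.,   8.]))]
pebble [(0.6, array([464., 243.,   8.]))] [(0.39, array([448., 245.,   8.]))]
cork [] [(0.56, array([576., 321.,   8.])), (0.26, array([ 412., -229.,    8.]))]
blank_round [(0.41, array([467., 161.,   8.])), (0.28, array([451., 309.,   8.]))] [(0.83, array([470., 154.,   8.]))]
t 7.5 pose [447.6 166.1 235. ] rpy [3.142 0.    2.4  ] F [0.3 0.5 1.2] op -0.001 grip 0.0
turn [0. 0. 0.] shift [-0.137  0.423  0.875]
turn [0. 0. 0.] shift [-0.137  0.423  1.1  ]
```

Emit:
step_arm(
  moves=[
    [[0,0,0],[-0.14,0.42,0],-1],
    [[0,0,0],[-0.14,0.42,0.1],-1],
    [[0,0,0],[-0.14,0.42,0.35],-1],
    [[0,0,0],[-0.14,0.42,0.6],-1],
    [[0,0,0],[-0.14,0.42,0.8],-1],
    [[0,0,0],[-0.14,0.42,0.95],-1],
    [[0,0,0],[-0.14,0.42,1.0],-1],
    [[0,0,0],[-0.14,0.42,1.0],-1],
  ],
)

```text
clock: 8.3
eef_pos: [524.2, 208.9, 34.0]
tcp_rot: [-3.139, -0.001, 2.4]
contact_force: [-0.0, -0.0, -0.5]
opening: -0.003
grasp_force: 0.0
```

```bash
python3 -c "
from h import *
s=telemetry.sense();p=s['eef_pos'];print(p,s['contact_force'])
A=save('scene','s3.png');B=save('top','t3.png')
for c in('scene','top'): print(c,[proj(c,p+[0,0,z]).round(1) for z in(0,20,40)])
q=proj('scene',p).astype(int);o=q-[25,40]
im=cv2.resize(A[o[1]:o[1]+60,o[0]:o[0]+50,::-1],None,fx=8,fy=8,interpolation=2)
for z in(0,20,40): cv2.circle(im,tuple(int(v) for v in (proj('scene',p+[0,0,z])-o+.5)*8),3,(0,0,255) if z==0 else (0,255,255),1)
q=proj('top',p).astype(int);o=q-[25,30]
i2=cv2.resize(B[o[1]:o[1]+60,o[0]:o[0]+50,::-1],None,fx=8,fy=8,interpolation=2)
for z in(0,20,40): cv2.circle(i2,tuple(int(v) for v in (proj('top',p+[0,0,z])-o+.5)*8),3,(0,0,255) if z==0 else (0,255,255),1)
cv2.imwrite('pics/c4.png',np.hstack([im,i2]))
"
```

```text
[524.24508881 208.91792015  33.95862141] [-0.01785769 -0.04167964 -0.52117912]
scene [array([393.2, 200.6]), array([394.2, 195.6]), array([395.1, 190.3])]
top [array([249.6, 194.2]), array([248.6, 192.7]), array([247.6, 191.3])]
```

View pics/c4.png

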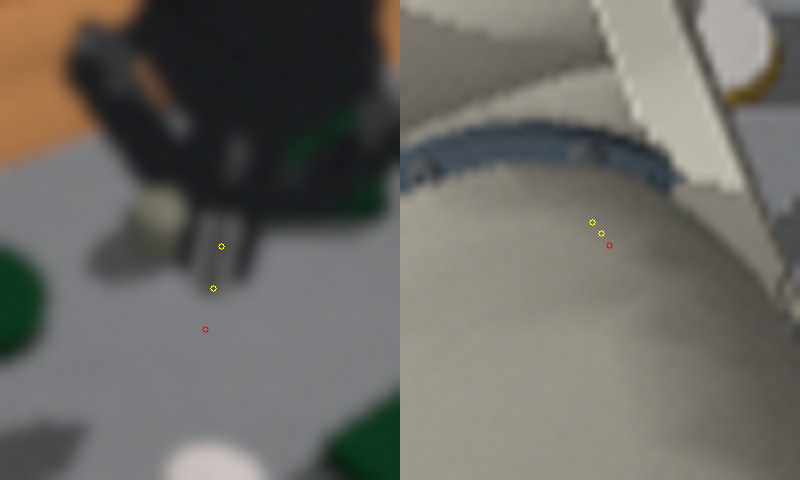

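Emit:
step_arm(
  moves=[
    [[0,0,0],[0,0,0.04],-1],
    [[0,0,0],[0,0,0.07],-1],
    [[0,0,0],[0,0,0.09],-1],
    [[0,0,0],[0,0,0.11],-1],
    [[0,0,0],[0,0,0.12],-1],
    [[0,0,0],[0,0,0.125],-1],
    [[0,0,0],[0,0,0.13],-1],
    [[0,0,0],[0,0,0.135],-1],
  ],
)

```text
clock: 9.2
eef_pos: [525.1, 209.2, 8.0]
tcp_rot: [3.141, 0.0, 2.4]
contact_force: [-0.0, 1.0, -0.0]
opening: 0.001
grasp_force: 0.0
```

Emit:
step_arm(
  moves=[
    [[0,0,0],[0,0,0.005],-1],
    [[0,0,0],[0,0,0.01],-1],
    [[0,0,0],[0,0,0.015],-1],
    [[0,0,0],[0,0,0.02],-1],
  ],
)

```text
clock: 9.6
eef_pos: [525.1, 209.2, 3.9]
tcp_rot: [3.142, 0.0, 2.4]
contact_force: [-0.0, -0.4, -0.8]
opening: -0.001
grasp_force: 0.0
```

No contact at 4 mm below the board's top, so the reported TCP does lie beyond the real fingertips. I'll keep probing.

Emit:
step_arm(
  moves=[
    [[0,0,0],[0,0,0.01],-1],
    [[0,0,0],[0,0,0.02],-1],
    [[0,0,0],[0,0,0.03],-1],
    [[0,0,0],[0,0,0.04],-1],
    [[0,0,0],[0,0,0.045],-1],
    [[0,0,0],[0,0,0.05],-1],
  ],
)

```text
clock: 10.2
eef_pos: [525.0, 209.2, -6.1]
tcp_rot: [-3.142, -0.0, 2.4]
contact_force: [0.4, 0.0, 0.2]
opening: 0.003
grasp_force: 0.0
```

Emit:
step_arm(
  moves=[
    [[0,0,0],[0,0,0.005],-1],
    [[0,0,0],[0,0,0.01],-1],
    [[0,0,0],[0,0,0.015],-1],
    [[0,0,0],[0,0,0.02],-1],
  ],
)

```text
clock: 10.6
eef_pos: [525.1, 209.2, -10.0]
tcp_rot: [3.141, 0.0, 2.4]
contact_force: [-0.8, 0.3, 0.4]
opening: 0.001
grasp_force: 0.0
```

Emit:
step_arm(
  moves=[
    [[0,0,0],[0,0,0.005],-1],
    [[0,0,0],[0,0,0.01],-1],
    [[0,0,0],[0,0,0.015],-1],
  ],
)

```text
clock: 10.9
eef_pos: [525.0, 209.2, -13.1]
tcp_rot: [3.142, 0.0, 2.4]
contact_force: [0.3, 0.4, 0.4]
opening: -0.003
grasp_force: 0.0
```

Emit:
step_arm(
  moves=[
    [[0,0,0],[0,0,0.005],-1],
    [[0,0,0],[0,0,0.01],-1],
    [[0,0,0],[0,0,0.015],-1],
  ],
)

```text
clock: 11.2
eef_pos: [525.0, 209.2, -16.1]
tcp_rot: [-3.142, -0.0, 2.4]
contact_force: [0.3, -0.2, -1.2]
opening: -0.0
grasp_force: 0.0
```

Emit:
step_arm(
  moves=[
    [[0,0,0],[0,0,0.005],-1],
    [[0,0,0],[0,0,0.01],-1],
    [[0,0,0],[0,0,0.015],-1],
  ],
)

```text
clock: 11.5
eef_pos: [525.1, 209.3, -16.4]
tcp_rot: [3.142, -0.0, 2.4]
contact_force: [-12.3, -3.9, 48.8]
opening: 0.002
grasp_force: 24.3
```

Contact came at a reported z of −16.2 mm with the board at 8 mm, so the real fingertips are about 24 mm short of the reported TCP. From here I plan with that correction. I'll lift and go back to the lever.

Emit:
step_arm(
  moves=[
    [[0,0,0],[0,0,-0.1],-1],
    [[0,0,0],[0,0,-0.35],-1],
    [[0,0,0],[0,0,-0.6],-1],
    [[0,0,0],[0,0,-0.85],-1],
    [[0,0,0],[0,0,-1.0],-1],
    [[0,0,0],[0,0,-1.0],0],
  ],
)

```text
clock: 12.1
eef_pos: [527.8, 210.3, 186.1]
tcp_rot: [3.134, 0.004, 2.4]
contact_force: [-0.2, 0.7, -0.4]
opening: 0.154
grasp_force: 0.0
```

```bash
cat >> h.py <<'E'
DZ=24.3
def tip(*ways): plan(*[(x,y,z-DZ,a) for x,y,z,a in ways])
E
python3 -c "
from h import *
tip((540,40,205,1.7),(555,-120,190,.8))"
```

```text
t 12.1 pose [527.8 210.3 186.1] rpy [3.134 0.004 2.4  ] F [-0.2  0.7 -0.4] op 0.154 grip 0.0
turn [0.011 0.001 0.892] shift [-0.62  -0.587  0.025]
turn [ 0.011 -0.004  2.037] shift [-1.215 -1.127  0.098]
```

Emit:
step_arm(
  moves=[
    [[0,0,0.9],[-0.62,-0.59,0],0.05],
    [[0,0,0.9],[-0.62,-0.59,0],0.05],
    [[0,0,0.9],[-0.62,-0.59,0],0.05],
    [[0,0,0.9],[-0.62,-0.59,0],0.05],
    [[0,0,0.9],[-0.62,-0.59,0],0.05],
    [[0,0,0.9],[-0.62,-0.59,0],0.05],
  ],
)

```text
clock: 12.7
eef_pos: [536.2, 37.5, 179.9]
tcp_rot: [-3.14, -0.0, 1.69]
contact_force: [1.0, 0.4, 0.3]
opening: 0.525
grasp_force: 0.0
```

```bash
python3 -c "
from h import *
tip((555,-120,190,.99),(560,-228,120,.04))"
```

```text
t 12.7 pose [536.2  37.5 179.9] rpy [-3.14 -0.    1.69] F [1.  0.4 0.3] op 0.525 grip 0.0
turn [-0.002  0.     0.892] shift [-0.793 -0.     0.071]
turn [-2.000e-03  1.000e-03  2.101e+00] shift [-1.332 -0.039  0.421]
```

Emit:
step_arm(
  moves=[
    [[0,0,0.95],[-0.8,0,0.05],0.05],
    [[0,0,0.95],[-0.8,0,0.05],0.05],
    [[0,0,0.95],[-0.8,0,0.05],0.05],
    [[0,0,0.95],[-0.8,0,0.05],0.05],
    [[0,0,0.95],[-0.8,0,0.05],0.05],
    [[0,0,0.95],[-0.8,0,0.05],0.05],
  ],
)

```text
clock: 13.3
eef_pos: [556.0, -120.3, 170.1]
tcp_rot: [-3.14, 0.0, 0.948]
contact_force: [1.0, -0.3, 0.2]
opening: 0.527
grasp_force: 0.0
```

```bash
python3 -c "
from h import *
x,y,a=knob(.29);print(x,y);tip((x,y,130,a),(x,y,61,a))"
```

```text
561.7120117327075 -228.30117323947024
t 13.3 pose [ 556.  -120.3  170.1] rpy [-3.14   0.     0.948] F [ 1.  -0.3  0.2] op 0.527 grip 0.0
turn [-1.000e-03  1.000e-03  1.156e+00] shift [-0.422  0.339  0.322]
turn [-1.000e-03  1.000e-03  1.156e+00] shift [-0.422  0.339  0.667]
```

Emit:
step_arm(
  moves=[
    [[0,0,1.0],[-0.42,0.34,0.2],0.1],
    [[0,0,1.0],[-0.42,0.34,0.2],0.1],
    [[0,0,1.0],[-0.42,0.34,0.3],0.1],
    [[0,0,1.0],[-0.42,0.34,0.3],0.1],
    [[0,0,1.0],[-0.42,0.34,0.32],0.1],
    [[0,0,1.0],[-0.42,0.34,0.5],0.1],
    [[0,0,1.0],[-0.42,0.34,0.6],0.1],
    [[0,0,1.0],[-0.42,0.34,0.68],0.1],
  ],
)

```text
clock: 14.1
eef_pos: [561.9, -227.0, 33.2]
tcp_rot: [-3.141, 0.002, 0.169]
contact_force: [0.2, 0.8, 0.6]
opening: 0.554
grasp_force: 0.0
```

```bash
python3 -c "
from h import *
tip(*[(*knob(t)[:2],58,max(knob(t)[2],.15)) for t in (.29,.39,.49,.59,.69,.79,.89,.99)])"
```

```text
t 14.1 pose [ 561.9 -227.    33.2] rpy [-3.141e+00  2.000e-03  1.690e-01] F [0.2 0.8 0.6] op 0.554 grip 0.0
turn [-0.001  0.002  0.024] shift [-0.002  0.006 -0.002]
turn [-0.001  0.002  0.024] shift [ 0.002 -0.049 -0.002]
turn [-0.001  0.002 -0.09 ] shift [ 0.001 -0.104 -0.002]
turn [-0.002  0.002 -0.217] shift [-0.005 -0.158 -0.002]
turn [-0.002  0.002 -0.345] shift [-0.018 -0.212 -0.002]
turn [-0.002  0.002 -0.472] shift [-0.035 -0.264 -0.002]
turn [-0.002  0.002 -0.599] shift [-0.057 -0.314 -0.002]
turn [-0.002  0.002 -0.727] shift [-0.085 -0.362 -0.002]
```

Emit:
step_arm(
  moves=[
    [[0,0,0],[0,-0.05,0],0.1],
    [[0,0,-0.09],[0,-0.1,0],0.1],
    [[0,0,-0.22],[-0.005,-0.158,0],0.1],
    [[0,0,-0.34],[-0.018,-0.21,0],0.1],
    [[0,0,-0.47],[-0.035,-0.264,0],0.1],
    [[0,0,-0.6],[-0.057,-0.314,0],0.1],
    [[0,0,-0.73],[-0.085,-0.362,0],0.1],
  ],
)

```text
clock: 14.8
eef_pos: [534.8, -158.6, 36.2]
tcp_rot: [3.14, -0.001, 0.743]
contact_force: [0.1, -1.2, -1.2]
opening: 0.551
grasp_force: 0.6
```

```bash
python3 -c "
from h import *
tip(*[(*knob(t)[:2],58,knob(t)[2]) for t in (1.09,1.19,1.29,1.39,1.49,1.59,1.69,1.76)])"
```

```text
t 14.8 pose [ 534.8 -158.6   36.2] rpy [ 3.14e+00 -1.00e-03  7.43e-01] F [ 0.1 -1.2 -1.2] op 0.551 grip 0.6
turn [ 0.002 -0.001 -0.123] shift [-0.009 -0.061  0.012]
turn [ 0.002 -0.001 -0.251] shift [-0.017 -0.116  0.012]
turn [ 0.003 -0.001 -0.378] shift [-0.03  -0.169  0.012]
turn [ 0.003 -0.001 -0.505] shift [-0.049 -0.221  0.012]
turn [ 0.003 -0.001 -0.633] shift [-0.073 -0.27   0.012]
turn [ 0.003 -0.001 -0.76 ] shift [-0.101 -0.317  0.012]
turn [ 0.003 -0.    -0.887] shift [-0.135 -0.361  0.011]
turn [ 0.003 -0.    -0.976] shift [-0.16  -0.39   0.011]
```

Contact with the knob is now sensed (0.6 N on the pad). I'll continue along the arc.

Emit:
step_arm(
  moves=[
    [[0,0,-0.12],[-0.009,-0.06,0.01],0.1],
    [[0,0,-0.25],[-0.017,-0.115,0.01],0.1],
    [[0,0,-0.38],[-0.03,-0.17,0.01],0.1],
    [[0,0,-0.5],[-0.05,-0.22,0.01],0.1],
    [[0,0,-0.63],[-0.073,-0.27,0.01],0.1],
    [[0,0,-0.76],[-0.1,-0.317,0.01],0.1],
    [[0,0,-0.88],[-0.135,-0.36,0.01],0.1],
    [[0,0,-0.95],[-0.15,-0.38,0.01],0.1],
  ],
)

```text
clock: 15.6
eef_pos: [461.0, -122.6, 34.1]
tcp_rot: [3.14, 0.0, 1.489]
contact_force: [0.6, -0.6, -1.1]
opening: 0.548
grasp_force: 0.5
```

```bash
python3 -c "
from h import *
tip((456,-122,225,1.45))"
```

```text
t 15.6 pose [ 461.  -122.6   34.1] rpy [3.14  0.    1.489] F [ 0.6 -0.6 -1.1] op 0.548 grip 0.5
turn [0.002 0.    0.049] shift [ 0.001 -0.023 -0.833]
```

Lift while backing off slightly, open the gripper, then head for the blank above the flask's height.

Emit:
step_arm(
  moves=[
    [[0,0,0],[0,0.03,0],0.1],
    [[0,0,0],[0,0.03,-0.2],0.1],
    [[0,0,0],[0,0.03,-0.45],0.1],
    [[0,0,0],[0,0.03,-0.7],1],
    [[0,0,0],[0,0.03,-0.9],1],
    [[0,0,0],[0,0.03,-0.9],1],
    [[0,0,-0.19],[0.25,0.0,-0.9],1],
    [[0,0,-0.38],[0.5,0.0,-0.9],1],
  ],
)

```text
clock: 16.4
eef_pos: [469.8, -23.5, 213.4]
tcp_rot: [3.14, 0.0, 1.782]
contact_force: [0.8, 0.5, 0.1]
opening: 0.999
grasp_force: 0.0
```

```bash
python3 -c "
from h import *
for c in('top','scene'):
  imaging.grab_frame(c);print(c,[(round(m['conf'],2),onz(c,m['xy'],69.5).round(1)) for m in imaging.mark_of(c,'lever_knob')])
print([np.round(knob(t)[:2],1) for t in (1.5,1.6,1.7)])
tip((443.6,312.9,225,2.776),(443.6,312.9,70,2.776))"
```

```text
top [(0.85, array([ 689.1, -438.2,   69.5])), (0.67, array([ 411.9, -416.7,   69.5]))]
scene [(0.89, array([ 691.8, -436.7,   69.5])), (0.8, array([ 490.5, -130.8,   69.5])), (0.58, array([ 420. , -421. ,   69.5])), (0.18, array([618.5, 277.5,  69.5]))]
[array([ 486.5, -128.3]), array([ 475.9, -125.4]), array([ 465.1, -123.5])]
t 16.6 pose [470.  -22.7 212.9] rpy [3.142 0.    1.782] F [-0.2 -0.7 -0.3] op 0.997 grip 0.0
turn [-0.     0.    -1.265] shift [1.668 0.223 0.061]
turn [-0.     0.    -1.265] shift [1.668 0.223 0.836]
```

The scene view puts the knob at (490,−131), so the lever is open to about 1.5 rad. Now to the blank.

Emit:
step_arm(
  moves=[
    [[0,0,-0.95],[1.0,0.13,0],1],
    [[0,0,-0.95],[1.0,0.13,0],1],
    [[0,0,-0.95],[1.0,0.13,0],1],
    [[0,0,-0.95],[1.0,0.13,0],1],
    [[0,0,-0.95],[1.0,0.13,0],1],
    [[0,0,-0.95],[1.0,0.13,0],1],
  ],
)

```text
clock: 17.2
eef_pos: [453.8, 177.5, 212.7]
tcp_rot: [-3.141, 0.0, 2.529]
contact_force: [0.3, 0.1, 0.8]
opening: 0.999
grasp_force: 0.0
```

```bash
python3 -c "
from h import *
tip((443.6,312.9,90,2.776),(443.6,312.9,40,2.776))"
```

```text
t 17.2 pose [453.8 177.5 212.7] rpy [-3.141  0.     2.529] F [0.3 0.1 0.8] op 0.999 grip 0.0
turn [-0.001 -0.    -0.315] shift [0.431 0.525 0.735]
turn [-0.001 -0.    -0.315] shift [0.431 0.525 0.985]
```

Emit:
step_arm(
  moves=[
    [[0,0,-0.2],[0.43,0.525,0],1],
    [[0,0,-0.315],[0.43,0.525,0],1],
    [[0,0,-0.315],[0.43,0.525,0.1],1],
    [[0,0,-0.315],[0.43,0.525,0.35],1],
    [[0,0,-0.315],[0.43,0.525,0.6],1],
    [[0,0,-0.315],[0.43,0.525,0.8],1],
    [[0,0,-0.315],[0.43,0.525,0.85],1],
    [[0,0,-0.315],[0.43,0.525,0.85],1],
  ],
)

```text
clock: 18.0
eef_pos: [444.0, 310.6, 41.9]
tcp_rot: [-3.139, -0.002, 2.769]
contact_force: [-1.0, -0.5, 1.3]
opening: 0.996
grasp_force: 0.0
```

```bash
python3 -c "
from h import *
tip((443.6,312.9,15,2.776),(443.6,312.9,10,2.776))"
```

```text
t 18.0 pose [444.  310.6  41.9] rpy [-3.139e+00 -2.000e-03  2.769e+00] F [-1.  -0.5  1.3] op 0.996 grip 0.0
turn [-0.004 -0.002 -0.009] shift [0.006 0.011 0.256]
turn [-0.004 -0.002 -0.009] shift [0.006 0.011 0.281]
```

Emit:
step_arm(
  moves=[
    [[0,0,0],[0,0,0.12],1],
    [[0,0,0],[0,0,0.22],1],
    [[0,0,0],[0,0,0.27],1],
    [[0,0,0],[0,0,0.29],1],
    [[0,0,0],[0,0,0.29],0.3],
    [[0,0,0],[0,0,0.29],-0.3],
    [[0,0,0],[0,0,0.29],-0.3],
    [[0,0,0],[0,0,0.29],-0.3],
  ],
  squeeze=40,
)

```text
clock: 18.8
eef_pos: [444.8, 312.8, -13.7]
tcp_rot: [3.14, 0.001, 2.773]
contact_force: [-1.4, -1.7, 7.3]
opening: 0.521
grasp_force: 40.6
```

Emit:
step_arm(
  moves=[
    [[0,0,0],[0,0,-0.01],-0.3],
    [[0,0,0],[0,0,-0.01],-0.3],
  ],
)

```text
clock: 19.0
eef_pos: [444.4, 312.5, -12.5]
tcp_rot: [3.141, 0.0, 2.773]
contact_force: [-0.4, 0.9, -0.9]
opening: 0.526
grasp_force: 41.2
```

Emit:
step_arm(
  moves=[
    [[0,0,0],[0,0,-0.05],-0.3],
    [[0,0,0],[0,0,-0.2],-0.3],
    [[0,0,0],[0,0,-0.45],-0.3],
    [[0,0,0],[0,0,-0.7],-0.3],
    [[0,0,0],[0,0,-0.92],-0.3],
    [[0,0,0],[0,0,-1.0],-0.3],
    [[0,0,0],[0,0,-1.0],-0.3],
  ],
)

```text
clock: 19.7
eef_pos: [445.6, 313.4, 190.6]
tcp_rot: [3.137, 0.003, 2.773]
contact_force: [-0.3, -0.1, -0.6]
opening: 0.522
grasp_force: 41.4
```

```bash
python3 -c "
from h import *
plan((465,130,187,2.81),(500.3,-245.1,187,2.892))"
```

```text
t 19.7 pose [445.6 313.4 190.6] rpy [3.137e+00 3.000e-03 2.773e+00] F [-0.3 -0.1 -0.6] op 0.522 grip 41.4
turn [ 0.006  0.004 -0.047] shift [-0.421 -0.821  0.015]
turn [ 0.006  0.005 -0.151] shift [-1.261 -2.507  0.009]
```

Emit:
step_arm(
  moves=[
    [[0,0,-0.05],[-0.11,-0.22,0],-0.3],
    [[0,0,-0.05],[-0.21,-0.42,0],-0.3],
    [[0,0,-0.05],[-0.31,-0.63,0],-0.3],
    [[0,0,-0.05],[-0.42,-0.83,0],-0.3],
  ],
)

```text
clock: 20.1
eef_pos: [461.2, 125.3, 185.5]
tcp_rot: [-3.14, -0.002, 2.813]
contact_force: [0.3, 0.3, -0.8]
opening: 0.522
grasp_force: 41.5
```

Emit:
step_arm(
  moves=[
    [[0,0,-0.05],[-0.11,-0.22,0],-0.3],
    [[0,0,-0.05],[-0.21,-0.42,0],-0.3],
    [[0,0,-0.05],[-0.31,-0.63,0],-0.3],
    [[0,0,-0.05],[-0.42,-0.83,0],-0.3],
    [[0,0,-0.05],[-0.42,-0.83,0],-0.3],
  ],
)

```text
clock: 20.6
eef_pos: [488.2, -61.5, 185.6]
tcp_rot: [-3.14, -0.001, 2.848]
contact_force: [0.5, 0.4, -2.9]
opening: 0.523
grasp_force: 41.6
```

```bash
python3 -c "
from h import *
plan((500.3,-245.1,187,2.892))"
```

```text
t 20.6 pose [488.2 -61.5 185.6] rpy [-3.140e+00 -1.000e-03  2.848e+00] F [ 0.5  0.4 -2.9] op 0.523 grip 41.6
turn [-0.002 -0.002 -0.057] shift [-0.324 -0.861 -0.006]
```

Emit:
step_arm(
  moves=[
    [[0,0,-0.05],[-0.08,-0.22,0],-0.3],
    [[0,0,-0.055],[-0.16,-0.43,0],-0.3],
    [[0,0,-0.055],[-0.24,-0.65,0],-0.3],
    [[0,0,-0.055],[-0.32,-0.86,0],-0.3],
    [[0,0,-0.055],[-0.32,-0.86,0.15],-0.3],
    [[0,0,-0.055],[-0.32,-0.86,0.4],-0.3],
    [[0,0,-0.055],[-0.32,-0.86,0.6],-0.3],
    [[0,0,-0.055],[-0.32,-0.86,0.6],-0.3],
  ],
)

```text
clock: 21.4
eef_pos: [495.8, -237.3, 61.1]
tcp_rot: [3.139, -0.012, 2.895]
contact_force: [-0.3, 0.1, -0.6]
opening: 0.525
grasp_force: 41.8
```

```bash
cat > hand.py <<'E'
from h import *
s=telemetry.sense();p=s['eef_pos']
A=save('scene','s5.png');B=save('top','t5.png')
plan((500.3,-245.1,p[2],2.892))
vis=[]
for cam,I in(('scene',A),('top',B)):
  k=I.astype(int);m=((k[...,1]-k[...,0]>7)&(k[...,1]-k[...,2]>3)&(k.max(2)<95)).astype(np.float32)
  q=proj(cam,p+[0,0,28]).astype(int);o=q-[25,22];w=(*o,50,44)
  mm=m[o[1]:o[1]+44,o[0]:o[0]+50]
  g=np.argwhere(mm>0);print(cam,len(g),g.min(0)[::-1]+o if len(g) else '',g.max(0)[::-1]+o if len(g) else '')
  print('pred',np.round([proj(cam,P) for P in box(p[0],p[1],p[2]*0+s['tcp_rot'][2],64,46,p[2]+21,p[2]+35)],1).tolist())
  im=cv2.resize(I[o[1]:o[1]+44,o[0]:o[0]+50,::-1],None,fx=8,fy=8,interpolation=2)
  def poly(Ps,col): 
    for P in Ps: cv2.circle(im,tuple(int(v) for v in (proj(cam,P)-o+.5)*8),2,col,-1)
  poly(box(p[0],p[1],s['tcp_rot'][2],64,46,p[2]+21,p[2]+35),(0,0,255))
  poly(box(500.3,-245.1,-.25,69,51,40,40),(0,255,255))
  vis.append(im)
cv2.imwrite('pics/c5.png',np.hstack(vis))
E
python3 hand.py
```

```text
t 21.5 pose [ 500.  -239.3   66.4] rpy [ 3.141e+00 -3.000e-03  2.895e+00] F [ 0.6 -0.2 -0.4] op 0.52 grip 41.8
turn [ 0.001 -0.004  0.004] shift [-0.009 -0.028  0.027]
scene 390 [225 218] [245 240]
pred [[225.7, 223.0], [224.9, 219.2], [244.2, 220.6], [243.6, 216.8], [226.4, 242.3], [225.6, 238.5], [245.8, 239.7], [245.1, 235.9]]
top 0  
pred [[421.3, 212.0], [422.4, 211.1], [404.3, 208.1], [405.2, 207.2], [426.0, 188.9], [427.0, 187.9], [409.1, 185.1], [410.0, 184.0]]
```

View pics/c5.png

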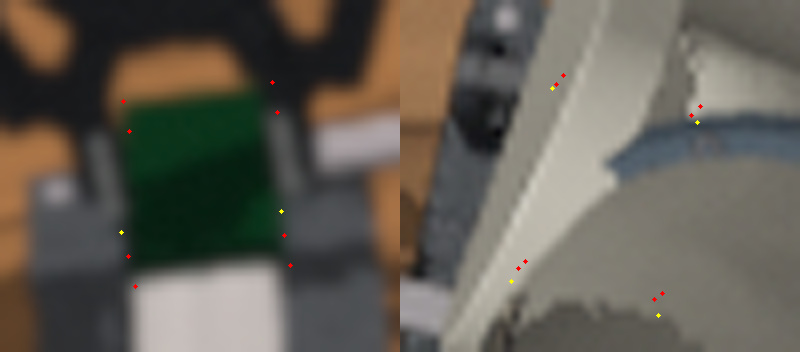

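In the scene view the blank is held level and square over the pocket at about (235,229). The lever arm is well clear to the right. The arm was still settling in that shot, so I'll fit the blank again now that it's at rest.

```bash
cat > hand2.py <<'E'
from h import *
s=telemetry.sense()
I=imaging.grab_frame('scene');s=telemetry.sense();p=s['eef_pos'];k=I.astype(int)
print(p.round(1),s['tcp_rot'].round(3))
m=((k[...,1]-k[...,0]>7)&(k[...,1]-k[...,2]>3)&(k.max(2)<95)).astype(np.float32)
o=proj('scene',p+[0,0,28]).astype(int)-[22,20];w=(*o,44,40);mm=m[o[1]:o[1]+40,o[0]:o[0]+44]
n,l,st,ce=cv2.connectedComponentsWithStats(mm.astype(np.uint8));i=1+st[1:,4].argmax();mm=(l==i).astype(np.float32);print(st[i][:5],o)
for b in(15,21,27):
  for L in (64,): print(b,fit({'scene':(mm,np.ones_like(mm),w)},(p[0],p[1],(-30,-20)),L,46,p[2]+b,p[2]+b+14))
E
python3 hand2.py
```

```text
[ 501.4 -239.9   67.9] [-3.142  0.     2.895]
[ 12   9  21  23 383] [212 209]
15 (array([ 492.16, -239.19,  -19.06]), np.float64(0.188))
21 (array([ 497.25, -239.87,  -18.64]), np.float64(0.202))
27 (array([ 502.78, -240.61,  -19.21]), np.float64(0.217))
```

```bash
python3 -c "
from h import *
plan((500.6,-245.1,40,2.892),(500.6,-245.1,22,2.892))"
```

```text
t 21.55 pose [ 501.4 -239.9   67.9] rpy [-3.142  0.     2.895] F [ 0.6 -0.3 -0.7] op 0.525 grip 41.8
turn [-0.     0.     0.004] shift [-0.003 -0.026  0.14 ]
turn [-0.     0.     0.004] shift [-0.003 -0.026  0.23 ]
```

Emit:
step_arm(
  moves=[
    [[0,0,0],[-0.003,-0.026,0],-0.3],
    [[0,0,0],[-0.003,-0.026,0.07],-0.3],
    [[0,0,0],[-0.003,-0.026,0.14],-0.3],
    [[0,0,0],[-0.003,-0.026,0.18],-0.3],
    [[0,0,0],[-0.003,-0.026,0.2],-0.3],
    [[0,0,0],[-0.003,-0.026,0.2],-0.3],
  ],
)

```text
clock: 22.15
eef_pos: [499.4, -245.0, 26.0]
tcp_rot: [3.141, -0.002, 2.895]
contact_force: [0.6, 0.1, -1.2]
opening: 0.522
grasp_force: 41.8
```

```bash
python3 hand2.py; python3 -c "
from h import *
plan((500.6,-245.1,22,2.892))"
```

```text
[ 499.8 -245.2   26.6] [ 3.141e+00 -1.000e-03  2.895e+00]
[ 12   9  21  24 405] [212 220]
15 (array([ 490.66, -244.98,  -20.29]), np.float64(0.11))
21 (array([ 495.71, -245.74,  -20.27]), np.float64(0.118))
27 (array([ 500.73, -246.38,  -19.84]), np.float64(0.128))
t 22.2 pose [ 499.8 -245.2   26.6] rpy [ 3.141e+00 -1.000e-03  2.895e+00] F [ 0.1  0.4 -1.4] op 0.521 grip 41.8
turn [ 0.    -0.001  0.004] shift [-0.004  0.001  0.023]
```

Emit:
step_arm(
  moves=[
    [[0,0,0],[-0.007,0,0.02],-0.3],
    [[0,0,0],[-0.007,0,0.03],-0.3],
    [[0,0,0],[-0.007,0,0.035],-0.3],
    [[0,0,0],[-0.007,0,0.04],-0.3],
    [[0,0,0],[-0.007,0,0.045],-0.3],
    [[0,0,0],[-0.007,0,0.05],-0.3],
  ],
)

```text
clock: 22.8
eef_pos: [501.5, -245.7, 17.0]
tcp_rot: [-3.142, 0.0, 2.895]
contact_force: [0.5, 0.3, -0.1]
opening: 0.521
grasp_force: 41.8
```

Emit:
step_arm(
  moves=[
    [[0,0,0],[0,0,0.005],-0.3],
    [[0,0,0],[0,0,0.01],-0.3],
    [[0,0,0],[0,0,0.015],-0.3],
  ],
)

```text
clock: 23.1
eef_pos: [501.4, -245.7, 13.9]
tcp_rot: [-3.142, 0.0, 2.895]
contact_force: [0.2, 0.2, -0.6]
opening: 0.522
grasp_force: 41.8
```

No contact, and the blank's underside is below the rim, so it's in the pocket. I'll continue down to the plate.

Emit:
step_arm(
  moves=[
    [[0,0,0],[0,0,0.005],-0.3],
    [[0,0,0],[0,0,0.01],-0.3],
    [[0,0,0],[0,0,0.015],-0.3],
  ],
)

```text
clock: 23.4
eef_pos: [501.5, -245.7, 11.2]
tcp_rot: [3.142, -0.0, 2.895]
contact_force: [-1.5, 0.3, 6.0]
opening: 0.524
grasp_force: 42.6
```

Emit:
step_arm(
  moves=[
    [[0,0,0],[0,0,0.005],-0.3],
    [[0,0,0],[0,0,0.01],-0.3],
    [[0,0,0],[0,0,0.015],-0.3],
    [[0,0,0],[0,0,0.02],-0.3],
  ],
)

```text
clock: 23.8
eef_pos: [501.5, -245.6, 7.5]
tcp_rot: [3.142, 0.0, 2.895]
contact_force: [-2.5, 1.3, 6.3]
opening: 0.522
grasp_force: 42.6
```

Emit:
step_arm(
  moves=[
    [[0,0,0],[0,0,0.005],-0.3],
    [[0,0,0],[0,0,0.01],-0.3],
    [[0,0,0],[0,0,0.015],-0.3],
  ],
)

```text
clock: 24.1
eef_pos: [501.5, -245.6, 4.5]
tcp_rot: [3.142, 0.0, 2.895]
contact_force: [-2.4, 1.5, 6.7]
opening: 0.517
grasp_force: 42.6
```

Emit:
step_arm(
  moves=[
    [[0,0,0],[0,0,0.005],-0.3],
    [[0,0,0],[0,0,0.01],-0.3],
    [[0,0,0],[0,0,0.015],-0.3],
  ],
)

```text
clock: 24.4
eef_pos: [501.6, -245.7, 3.8]
tcp_rot: [3.142, 0.0, 2.895]
contact_force: [-12.9, 6.8, 50.2]
opening: 0.527
grasp_force: 47.2
```

Emit:
step_arm(
  moves=[
    [[0,0,0],[0,0,-0.013],-0.3],
    [[0,0,0],[0,0,-0.013],0.4],
    [[0,0,0],[0,0,-0.013],0.4],
    [[0,0,0],[0,0,-0.013],0.4],
    [[0,0,0],[0,0,-0.1],0.4],
    [[0,0,0],[0,0,-0.25],0],
    [[0,0,0],[0,0,-0.25],-1],
    [[0,0,0],[0,0,-0.25],-1],
  ],
)

```text
clock: 25.2
eef_pos: [501.8, -245.8, 51.2]
tcp_rot: [-3.141, 0.001, 2.895]
contact_force: [-0.6, -0.4, -0.5]
opening: 0.195
grasp_force: 0.0
```

Emit:
step_arm(
  moves=[
    [[0,0,0],[0,0,0.04],-1],
    [[0,0,0],[0,0,0.08],-1],
    [[0,0,0],[0,0,0.11],-1],
    [[0,0,0],[0,0,0.13],-1],
    [[0,0,0],[0,0,0.14],-1],
    [[0,0,0],[0,0,0.14],-1],
  ],
)

```text
clock: 25.8
eef_pos: [501.2, -245.5, 22.5]
tcp_rot: [3.141, -0.001, 2.895]
contact_force: [-1.2, 0.2, 0.1]
opening: 0.001
grasp_force: 0.0
```

Emit:
step_arm(
  moves=[
    [[0,0,0],[0,0,0.015],-1],
    [[0,0,0],[0,0,0.022],-1],
    [[0,0,0],[0,0,0.027],-1],
    [[0,0,0],[0,0,0.032],-1],
    [[0,0,0],[0,0,0.037],-1],
  ],
)

```text
clock: 26.3
eef_pos: [501.5, -245.7, 15.7]
tcp_rot: [-3.142, 0.0, 2.895]
contact_force: [-1.0, -0.3, 15.2]
opening: 0.003
grasp_force: 8.1
```

Emit:
step_arm(
  moves=[
    [[0,0,0],[0,0,0.005],-1],
    [[0,0,0],[0,0,0.005],-1],
    [[0,0,0],[0,0,-0.04],-1],
    [[0,0,0],[-0.1,0,-0.04],-1],
    [[0,0,0],[-0.1,0,-0.01],-1],
    [[0,0,0],[-0.1,0,-0.003],-1],
    [[0,0,0],[-0.1,0,0.002],-1],
    [[0,0,0],[-0.1,0,0.005],-1],
  ],
)

```text
clock: 27.1
eef_pos: [520.7, -250.5, 15.5]
tcp_rot: [3.142, 0.001, 2.895]
contact_force: [-2.0, 2.8, 19.4]
opening: 0.001
grasp_force: 9.7
```

Emit:
step_arm(
  moves=[
    [[0,0,0],[0,0,-0.05],-1],
    [[0,0,0],[0.2,0,-0.05],-1],
    [[0,0,0],[0.2,0,-0.05],-1],
    [[0,0,0],[0.2,0,-0.015],-1],
    [[0,0,0],[0.2,0,-0.007],-1],
    [[0,0,0],[0.2,0,-0.003],-1],
    [[0,0,0],[0.2,0,0],-1],
    [[0,0,0],[0.2,0,0],-1],
  ],
)

```text
clock: 27.9
eef_pos: [482.2, -240.9, 15.5]
tcp_rot: [3.142, -0.001, 2.895]
contact_force: [-8.7, 2.5, 21.7]
opening: -0.004
grasp_force: 11.3
```

Contact at the centre and both ends comes at the same height (15.5–15.7 reported, about 40 mm true), so the blank is level and flush. Now to shut the lever.

Emit:
step_arm(
  moves=[
    [[0,0,0],[0,0,-0.15],-1],
    [[0,0,0],[0,0,-0.4],-1],
    [[0,0,0.15],[0,0,-0.5],0.1],
    [[0,0,0.34],[0,0,-0.5],0.1],
    [[0,0,0.5],[0,0,-0.5],0.1],
    [[0,0,0.7],[0,0,-0.5],0.1],
    [[0,0,0.85],[0,0,-0.5],0.1],
    [[0,0,1.0],[0,0,-0.5],0.1],
  ],
)

```text
clock: 28.7
eef_pos: [482.8, -240.9, 114.2]
tcp_rot: [-3.142, -0.0, 2.105]
contact_force: [-0.5, 0.3, 0.3]
opening: 0.551
grasp_force: 0.0
```

```bash
python3 -c "
from h import *
for c in('top','scene'):
  imaging.grab_frame(c);print(c,[(round(m['conf'],2),onz(c,m['xy'],69.5).round(1)) for m in imaging.mark_of(c,'lever_knob')])
x,y,a=knob(1.52);print(x,y);tip((x,y,125,a),(x,y,58,a))"
```

```text
top [(0.72, array([ 405.4, -425. ,   69.5])), (0.63, array([ 692.4, -431.8,   69.5])), (0.51, array([ 490.7, -122.6,   69.5]))]
scene [(0.9, array([ 686.1, -441.2,   69.5])), (0.74, array([ 404.2, -423.6,   69.5])), (0.64, array([ 482. , -127.3,   69.5]))]
484.39089602178507 -127.63890588568384
t 28.9 pose [ 482.4 -240.9  114.3] rpy [-3.141 -0.     2.113] F [-0.1 -0.7 -0.1] op 0.549 grip 0.0
turn [-0.    -0.     1.074] shift [0.48  0.301 0.068]
turn [-0.    -0.     1.074] shift [0.48  0.301 0.403]
```

Emit:
step_arm(
  moves=[
    [[0,0,0.19],[0.2,0.13,0],0.1],
    [[0,0,0.38],[0.4,0.25,0],0.1],
    [[0,0,0.57],[0.48,0.3,0.03],0.1],
    [[0,0,0.76],[0.48,0.3,0.06],0.1],
    [[0,0,0.95],[0.48,0.3,0.06],0.1],
    [[0,0,1.0],[0.48,0.3,0.2],0.1],
    [[0,0,1.0],[0.48,0.3,0.35],0.1],
    [[0,0,1.0],[0.48,0.3,0.4],0.1],
  ],
)

```text
clock: 29.7
eef_pos: [482.8, -127.1, 32.4]
tcp_rot: [-3.138, -0.0, 1.327]
contact_force: [0.3, -0.0, 0.2]
opening: 0.551
grasp_force: 0.0
```

```bash
python3 -c "
from h import *
tip(*[(*knob(t)[:2],58,knob(t)[2]) for t in (1.45,1.35,1.25,1.15,1.05,.95,.85,.75)])"
```

```text
t 29.7 pose [ 482.8 -127.1   32.4] rpy [-3.138 -0.     1.327] F [ 0.3 -0.   0.2] op 0.551 grip 0.0
turn [-0.004  0.     0.162] shift [-0.004  0.046 -0.007]
turn [-0.004  0.     0.289] shift [-0.014  0.101 -0.007]
turn [-0.004  0.001  0.416] shift [-0.029  0.153 -0.007]
turn [-0.004  0.001  0.544] shift [-0.049  0.205 -0.007]
turn [-0.004  0.001  0.671] shift [-0.074  0.253 -0.007]
turn [-0.004  0.001  0.798] shift [-0.104  0.299 -0.008]
turn [-0.004  0.002  0.926] shift [-0.139  0.342 -0.008]
turn [-0.004  0.002  1.053] shift [-0.177  0.381 -0.008]
```

Emit:
step_arm(
  moves=[
    [[0,0,0.08],[0,0,0],-0.4],
    [[0,0,0.1],[0,0,0],-0.4],
    [[0,0,0.16],[-0.004,0.046,0],-0.4],
    [[0,0,0.29],[-0.014,0.1,0],-0.4],
    [[0,0,0.42],[-0.029,0.153,0],-0.4],
    [[0,0,0.54],[-0.049,0.205,0],-0.4],
    [[0,0,0.67],[-0.074,0.253,0],-0.4],
    [[0,0,0.8],[-0.104,0.3,0],-0.4],
  ],
)

```text
clock: 30.5
eef_pos: [537.8, -162.7, 35.2]
tcp_rot: [3.142, 0.0, 0.694]
contact_force: [-1.8, 0.3, 0.1]
opening: 0.299
grasp_force: 0.6
```

```bash
python3 -c "
from h import *
tip(*[(*knob(t)[:2],58,knob(t)[2]) for t in (.85,.75,.65,.55,.45,.35,.25,.2)])"
```

```text
t 30.5 pose [ 537.8 -162.7   35.2] rpy [3.142 0.    0.694] F [-1.8  0.3  0.1] op 0.299 grip 0.6
turn [0.   0.   0.12] shift [-0.007  0.046  0.008]
turn [0.    0.    0.247] shift [-0.015  0.1    0.008]
turn [0.    0.    0.375] shift [-0.028  0.153  0.008]
turn [0.    0.    0.502] shift [-0.047  0.205  0.008]
turn [0.    0.    0.629] shift [-0.07   0.255  0.008]
turn [0.    0.    0.757] shift [-0.099  0.302  0.008]
turn [0.    0.    0.884] shift [-0.132  0.346  0.008]
turn [0.    0.    0.948] shift [-0.15   0.367  0.008]
```

Emit:
step_arm(
  moves=[
    [[0,0,0.12],[-0.007,0.046,0],-0.4],
    [[0,0,0.25],[-0.015,0.1,0],-0.4],
    [[0,0,0.37],[-0.028,0.153,0],-0.4],
    [[0,0,0.5],[-0.047,0.205,0],-0.4],
    [[0,0,0.63],[-0.07,0.255,0],-0.4],
    [[0,0,0.76],[-0.1,0.302,0],-0.4],
    [[0,0,0.88],[-0.132,0.346,0],-0.4],
    [[0,0,0.95],[-0.15,0.367,0],-0.4],
  ],
)

```text
clock: 31.3
eef_pos: [562.0, -238.8, 35.4]
tcp_rot: [3.141, -0.001, -0.052]
contact_force: [0.2, 0.7, -0.1]
opening: 0.3
grasp_force: 0.6
```

```bash
python3 -c "
from h import *
tip(*[(*knob(t)[:2],58,max(knob(t)[2],-.25)) for t in (.15,.1,.05,0,-.03,-.05,-.07)])"
```

```text
t 31.3 pose [ 562.  -238.8   35.4] rpy [ 3.141e+00 -1.000e-03 -5.200e-02] F [ 0.2  0.7 -0.1] op 0.3 grip 0.6
turn [ 0.    -0.001  0.061] shift [-0.003  0.025  0.008]
turn [ 0.    -0.001  0.125] shift [-0.005  0.052  0.008]
turn [ 0.    -0.001  0.189] shift [-0.008  0.079  0.008]
turn [ 0.    -0.001  0.252] shift [-0.013  0.106  0.008]
turn [ 0.    -0.001  0.252] shift [-0.016  0.122  0.008]
turn [ 0.    -0.001  0.252] shift [-0.019  0.133  0.008]
turn [ 0.    -0.001  0.252] shift [-0.022  0.144  0.008]
```

Emit:
step_arm(
  moves=[
    [[0,0,0.06],[-0.003,0.025,0],-0.4],
    [[0,0,0.12],[-0.005,0.052,0],-0.4],
    [[0,0,0.19],[-0.008,0.079,0],-0.4],
    [[0,0,0.25],[-0.013,0.1,0],-0.4],
    [[0,0,0.25],[-0.015,0.11,0],-0.4],
    [[0,0,0.25],[-0.016,0.118,0],-0.4],
  ],
)

```text
clock: 31.9
eef_pos: [557.6, -261.7, 35.2]
tcp_rot: [3.142, -0.001, -0.244]
contact_force: [0.9, 1.4, 0.7]
opening: 0.3
grasp_force: 0.6
```

Emit:
step_arm(
  moves=[
    [[0,0,0],[0,0.007,0],-0.4],
    [[0,0,0],[0,0.014,0],-0.4],
    [[0,0,0],[0,0.02,0],-0.4],
    [[0,0,0],[0,0.025,0],-0.4],
  ],
)

```text
clock: 32.3
eef_pos: [556.3, -264.7, 34.7]
tcp_rot: [-3.139, -0.0, -0.247]
contact_force: [4.5, 13.5, 4.2]
opening: 0.3
grasp_force: 7.0
```

Emit:
step_arm(
  moves=[
    [[0,0,0],[0,0.006,0],-0.4],
    [[0,0,0],[0,0.006,0],-0.4],
  ],
)

```text
clock: 32.5
eef_pos: [556.3, -264.7, 34.7]
tcp_rot: [-3.138, 0.0, -0.247]
contact_force: [5.3, 14.9, 2.8]
opening: 0.301
grasp_force: 8.0
```

Emit:
step_arm(
  moves=[
    [[0,0,0],[0,-0.018,0],-0.35],
    [[0,0,0],[0,-0.018,0],-0.35],
    [[0,0,0],[0,-0.018,-0.15],-0.3],
    [[0,0,0],[0,-0.018,-0.4],-0.3],
    [[0,0,0],[0,-0.018,-0.65],-0.3],
    [[0,0,0],[0,-0.018,-0.9],-0.3],
    [[0,0,0],[0.3,-0.018,-0.9],-0.3],
    [[0,0,0],[0.3,-0.018,-0.9],-0.3],
  ],
)

```text
clock: 33.3
eef_pos: [618.6, -280.3, 217.4]
tcp_rot: [3.14, -0.007, -0.246]
contact_force: [0.7, -0.0, -0.9]
opening: 0.35
grasp_force: 0.0
```

```bash
python3 -c "
from h import *
for c in('top','scene'):
  imaging.grab_frame(c);print(c,[(round(m['conf'],2),onz(c,m['xy'],69.5).round(1)) for m in imaging.mark_of(c,'lever_knob')])
print(knob(0),knob(.05));plan()"
```

```text
top [(0.43, array([ 695.3, -429.2,   69.5])), (0.4, array([580.5, 247.1,  69.5])), (0.24, array([471.3,   2.3,  69.5]))]
scene [(0.91, array([ 692.3, -436.6,   69.5])), (0.76, array([ 412.7, -425.3,   69.5])), (0.74, array([ 557.1, -259.8,   69.5])), (0.48, array([ 529.9, -253.3,   69.5]))]
(np.float64(558.380366388171), np.float64(-259.9144355179975), -0.25) (np.float64(559.6073235625366), np.float64(-254.55362638745672), -0.2)
t 33.5 pose [ 613.  -278.2  212.9] rpy [-3.141e+00  3.000e-03 -2.470e-01] F [-1.  -0.7 -1. ] op 0.349 grip 0.0
```

The lever came up against its stop, and the scene view finds the knob at (557,−260), the shut position. I'm handing in.

```bash
python3 -c "
from h import *
print(r.sign_off())"
```

```text
the job is handed in; nothing more can be done
None
```

The job is handed in at about 33.5 s: the lever was opened, the oblong blank was pressed in level and flush, and the lever was shut to its stop over it. The first lever attempt missed the knob because the real fingertips are about 24 mm short of the reported TCP, and I corrected for that.

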